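# Make up the tea stand and the supper stand

## Robot

A 7-joint arm with a two-finger parallel gripper is mounted at the origin on a cart in front of the work surface, level with it; the furniture and walls round the work are solid. World frame = base frame: x ahead of the robot, y to its left, z up, the work surface at z = 0. Lengths are in m, angles in rad, forces in N, time in s.
With the tool pointing down it reaches from about 0.425 to 0.95 m from the base axis. Payload 4.7 kg.
Tool frame: the origin (TCP) lies between the finger pads; the fingertips stand 8 mm ahead of it and the grasp point (between the pads) lies 11 mm behind it; z points along the fingers, y is the line along which they close (so a half turn about z gives the same grasp; the last joint's range is limited). The gripper opens to 87 mm and grips with 3 to 60 N. Pads are 19 mm wide; open, the fingers measure 117 mm over their backs; the gripper's body (75 mm by 190 mm) begins 51 mm behind the grasp point.
Start: joints at [-1.236, 0.469, -0.049, 1.532, 0.024, 1.141, -0.082], TCP at [0.24, 0.631, 0.231] pointing down, gripper open.
Joint ranges: [-2.59, 2.59], [-0.33, 1.99], [-1.39, 1.29], [0.1, 2.45], [-1.04, 4.18], [0.21, 1.99], [-2.66, 2.66]. Speed limits (rad/s): [2.57, 2.57, 3.14, 3.14, 3.14, 3.14, 3.14].

## Interface

Orientations are given as a unit quaternion [w, x, y, z].
In Python, from bench import arm gives the robot as it stands.
- The arm moves only by the tool servo_tool, never from a script. Its argument "commands" is a list that holds one entry, the list of rows, each a list of 7 numbers: the turn, a rotation vector about the tool's x, y, z in rad, then the shift along the tool's x, y, z in m, then the opening, from -1 (shut) to 1 (fully open). A call has 1 to 12 rows; each row is the pose to reach, as a shift and turn from the pose commanded when the call began, along the tool's axes at that moment; what a row does not reach only later rows make up. A row lasts 1/12 s, in which the tool goes at most 41.7 mm and 7.16 degrees, less where a joint would pass 70% of its speed; a pose out of reach is approached as far as the arm can. A call with a gripper value outside its range is refused whole. The fingers move at their own pace and stop on an object; "grip_force" is the grip in N (left out, the last holds). Time passes only in rows, so rows that repeat a pose let the fingers close. It gives the time, the measured TCP pose, the force, the opening and the grip force at its end, in the units of the state.
- arm.get_obs(): the state, without advancing time (a new reading comes with each control period).
- arm.camera(name): name is "side" or "top" or "wrist"; returns the picture (400x640x3 uint8, red, green, blue); there is no depth.
- arm.camera_info(name): a dict with "K" (3x3 intrinsics, pixels), "R" (3x3) and "t" (3): a world point X has camera coordinates R X + t; the wrist camera has in their place "T_tool_cam" (4x4, takes a point from camera to tool coordinates, whose origin is the TCP and whose axes are the flange's). Camera axes: x right, y down, z forward; pixel columns grow to the right and rows downward; lengths in m; the calibration is good to about 2 mm. A picture is of the moment at which its call begins: read the wrist's pose just before it. camera_info takes no time and is no camera call.
- arm.hand_in(): hands the job in; it is judged then, once.
Trained networks look in the newest picture that a camera, given by its name, has taken for a name from the list of things; names that differ only in an ending like _2 or _b are one class to them, and where a whole thing is asked for, a point or a joint stands for the part that bears it (a point fixed in the world has none). Each returns a list of dicts, best first, with "p" (0 to 1); they miss things now and then, are a little off and sometimes report something else, mostly with a low value. They report only what shows in the picture. A call takes as long as a camera call. They do not tell look-alikes from the thing itself.
- arm.outline_of(camera, target): "pixels" (400x640 bool, what is visible of it) and "location" ([row, column] in pixels, amid what is visible of it).
- arm.pinpoint(camera, target): "location" ([row, column] in pixels: a listed point, or the origin of a listed thing).
The state is a dict: "t": time; "qpos": joint angles; "joint_velocities": joint speeds; "joint_torque": joint torques, N m; "tcp_pos": TCP position; "ee_rot": TCP orientation; "ft_force": force on the tool from outside, world axes, zero at the start; "torque": the same for the moment, N m; "grip_width": finger opening in m; "grasp_force": force on a finger pad.
Only numpy, scipy, OpenCV 4.12 (cv2) and the standard library are available. Lean on these libraries where they do the work, as an engineer would, in place of code of your own. Each camera call takes 0.05 s, during which the arm holds its last target. There are 200 camera calls.

## Task

Make up the two wooden stands for the guests. The pale stand gets the tea things: the carton of tea, the jar with the yellow lid and the grey egg timer for the brew; the dark stand gets the seasoning for supper: the pepper mill and the jar with the red lid. Stand each one upright, right down in the recess that is cut to its size, and leave the tin, the terracotta-topped mug and the apple where they are, with nothing knocked over.

Things in the scene. Friction and masses are not known exactly. Their poses are not given: they have to be found in the camera images.
- tea_stand: Pale wood block 90 (x) by 256 (y) by 24 mm high, fixed, brass pulls sticking out 14 mm at both ends. Origin: centre of underside, z up. Recesses in a row at x = 0, 14 mm deep (floors 10 mm above the underside): round 71 mm at y = +80.5 mm for the timer; 52 mm (x) by 81 mm (y) at y = -9.5 mm for the tea carton; round 52 mm at y = -90 mm for the yellow-lidded jar.
- supper_stand: Dark wood block of the same make, 90 (x) by 176 (y) by 24 mm high, fixed, brass pulls sticking out 14 mm at both ends. Origin: centre of underside, z up. Recesses at x = 0, 14 mm deep (floors 10 mm above the underside): round 66 mm at y = +43 mm for the pepper mill; round 52 mm at y = -50 mm for the red-lidded jar.
- tea_carton: Upright pale grey-green carton of tea with a leaf on its front, 43 mm (x) by 72 mm (y) by 111 mm high, about 64 g. Origin: centre of its underside, z up. Either way round suits its recess.
- yellow_jar: Glass jar of dried green herb with a yellow lid, round, 43 mm across and 102 mm high (the lid, 42 mm across, takes the top 21 mm), about 110 g. Origin: centre of its underside, z up.
- timer: Wind-up egg timer, round: a pale base 62 mm across and 24 mm high under a grey dome of the same width at its foot, 60 mm high in all, about 120 g. Its dome does not turn here. Origin: centre of its underside, z up.
- mill: Dark brown turned-wood pepper mill, 58 mm across at the foot and 170 mm high, about 180 g; its ball-shaped head, 49 mm across, spans heights 123 to 159 mm, with a small 12 mm knob on top. The head does not turn here. Origin: centre of its underside, z up.
- red_jar: Spice jar with a bright red lid, round, 45 mm across and 106 mm high (the lid takes the top 21 mm; body 42 mm across), about 110 g. Origin: centre of its underside, z up.
- tin: Green food tin, 57 mm across and 72 mm high; it stands among the other things and is to be left alone. Origin: centre of its underside.
- mug: Mug, white below and terracotta above, 105 mm high, 90 mm across without its handle; to be left alone. It stands towards the back of the worktop. Origin: on its underside.
- apple: Red apple, about 69 mm across and 65 mm high; to be left alone, towards the back of the worktop. Origin: its lowest point.
Mind the look-alikes: they are no part of the job. What is shaped like the timer but purple is not meant.

How it is judged:
At the end, for the whole second after the job is handed in: Each of the five in its own stand: within 8 mm of its recess's centre in the stand's x and y, down on the recess floor (underside 6 to 14 mm above the stand's underside), upright within 0.08 rad, at rest; tin, mug and apple within 30 mm of where they stood (x of tea_carton in the frame of tea_stand between -0.008 and 0.008 m and y of tea_carton in the frame of tea_stand between -0.0175 and -0.0015 m and z of tea_carton in the frame of tea_stand between 0.006 and 0.014 m and angle between each of tea_carton, yellow_jar, timer, mill, red_jar's own z axis and vertical below 0.08 rad and linear speed of each of tea_carton, yellow_jar, timer, mill, red_jar below 0.02 m/s and x of yellow_jar in the frame of tea_stand between -0.008 and 0.008 m and y of yellow_jar in the frame of tea_stand between -0.098 and -0.082 m and z of yellow_jar in the frame of tea_stand between 0.006 and 0.014 m and x of timer in the frame of tea_stand between -0.008 and 0.008 m and y of timer in the frame of tea_stand between 0.0725 and 0.0885 m and z of timer in the frame of tea_stand between 0.006 and 0.014 m and x of mill in the frame of supper_stand between -0.008 and 0.008 m and y of mill in the frame of supper_stand between 0.035 and 0.051 m and z of mill in the frame of supper_stand between 0.006 and 0.014 m and x of red_jar in the frame of supper_stand between -0.008 and 0.008 m and y of red_jar in the frame of supper_stand between -0.058 and -0.042 m and z of red_jar in the frame of supper_stand between 0.006 and 0.014 m and distance of each of tin, mug, apple from where it was at the start of the episode below 0.03 m); the robot touches nothing.
It fails at once if one of the things for the stands, or the tin or the mug, is knocked over (tilted more than 0.7 rad) (angle between any of tea_carton, yellow_jar, timer, mill, red_jar, tin, mug's own z axis and vertical above 0.7 rad).
It fails at once if the tin, the mug or the apple is moved more than 30 mm (distance of any of tin, mug, apple from where it was at the start of the episode above 0.03 m).
It also fails if it takes over 120 s, if anything falls off the work surface, if the arm or the gripper's body presses on something with over 40 N, if the wrist force passes 120 N, or if a joint passes its speed limit or range.

## Working session

There is one attempt and no reset: what is moved stays moved. The work goes in short steps, Python scripts to look and compute and a tool call to move; the robot and the scene stay as the last step left them, time stands still between calls to the robot, and variables do not carry over. Pictures are saved under pics/ and viewed, at most 19 in all, crops included, and the job is handed in when it is done.

Besides the shell and the picture viewer there is one more tool, called after "Call:" as a command line: name --argument value ..., lists and objects as JSON in quotes. servo_tool: Moves the arm, as the interface text tells. Its arguments: {"type":"object","properties":{"commands":{"type":"array","items":{"type":"array","items":{"type":"array","items":{"type":"number"}}}},"grip_force":{"type":"number"}},"required":["commands"]}

```bash
ls; mkdir -p pics; python3 - <<'E'
from bench import arm
import cv2,numpy as np
for c in ["top","side","wrist"]:
    im=arm.camera(c); cv2.imwrite(f"pics/{c}0.png",im[:,:,::-1])
    i=arm.camera_info(c); print(c,{k:np.round(np.array(v),3).tolist() for k,v in i.items()})
    for n in ["tea_stand","supper_stand","tea_carton","yellow_jar","timer","mill","red_jar","tin","mug","apple"]:
        try:
            print(n,[(np.round(d["location"]).tolist(),round(d["p"],2)) for d in arm.pinpoint(c,n)][:4])
        except Exception as e: print(n,e)
o=arm.get_obs();print(o["tcp_pos"],o["ee_rot"],o["t"],o["grip_width"])
E
```

```text
pics
top {'K': [[364.436, 0.0, 320.381], [0.0, 364.436, 203.1], [0.0, 0.0, 1.0]], 'R': [[-0.045, -0.999, 0.001], [-0.977, 0.044, -0.209], [0.208, -0.01, -0.978]], 't': [0.014, 0.598, 1.058]}
tea_stand [([241.0, 373.0], 0.55)]
supper_stand [([198.0, 359.0], 0.93)]
tea_carton [([260.0, 192.0], 0.86)]
yellow_jar [([216.0, 438.0], 0.84)]
timer [([249.0, 446.0], 0.92), ([191.0, 421.0], 0.75)]
mill [([258.0, 223.0], 0.69)]
red_jar [([248.0, 290.0], 0.48), ([258.0, 189.0], 0.31)]
tin [([252.0, 256.0], 0.86)]
mug [([157.0, 334.0], 0.56)]
apple [([158.0, 376.0], 0.84)]
side {'K': [[424.333, 0.0, 324.779], [0.0, 424.333, 205.928], [0.0, 0.0, 1.0]], 'R': [[-0.622, 0.783, -0.013], [0.549, 0.423, -0.721], [-0.559, -0.456, -0.693]], 't': [0.358, -0.31, 1.629]}
tea_stand [([168.0, 302.0], 0.73), ([195.0, 283.0], 0.4)]
supper_stand [([197.0, 282.0], 0.87)]
tea_carton []
yellow_jar [([160.0, 240.0], 0.77)]
timer [([176.0, 235.0], 0.81), ([142.0, 265.0], 0.65)]
mill [([224.0, 431.0], 0.95), ([161.0, 240.0], 0.29)]
red_jar [([202.0, 372.0], 0.72), ([194.0, 283.0], 0.44)]
tin [([215.0, 404.0], 0.91), ([194.0, 284.0], 0.65)]
mug [([239.0, 265.0], 0.8)]
apple [([210.0, 233.0], 0.66), ([200.0, 373.0], 0.66)]
wrist {'K': [[280.844, 0.0, 317.819], [0.0, 280.844, 199.157], [0.0, 0.0, 1.0]], 'T_tool_cam': [[0.001, -0.968, -0.25, 0.068], [1.0, 0.0, 0.002, -0.001], [-0.002, -0.25, 0.968, -0.153], [0.0, 0.0, 0.0, 1.0]]}
tea_stand []
supper_stand []
tea_carton []
yellow_jar []
timer []
mill []
red_jar []
tin []
mug []
apple []
[0.24016861 0.63084588 0.23059044] [4.81543174e-06 1.80899333e-01 9.83501616e-01 5.30674552e-05] 1.65 0.08710694933253635
```

```bash
python3 - <<'E'
import cv2
a=cv2.imread("pics/top0.png");cv2.imwrite("pics/top0c.png",cv2.resize(a[130:300,150:480],(800,412),interpolation=cv2.INTER_CUBIC))
a=cv2.imread("pics/side0.png");cv2.imwrite("pics/side0c.png",cv2.resize(a[90:290,190:470],(800,571),interpolation=cv2.INTER_CUBIC))
E
```

```text
(no output)
```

View pics/top0c.png

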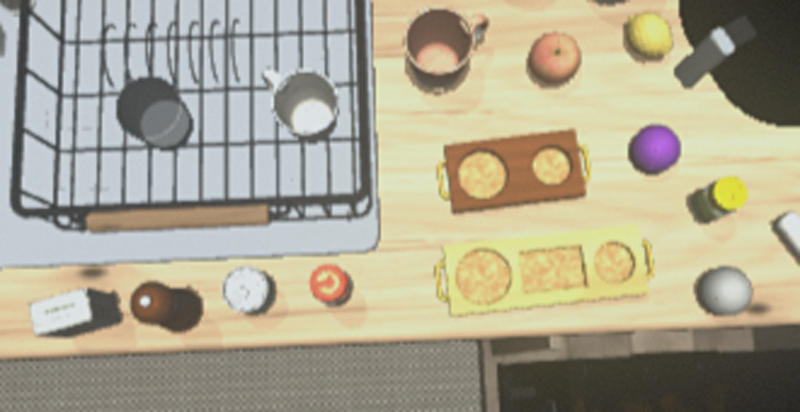

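View pics/side0c.png

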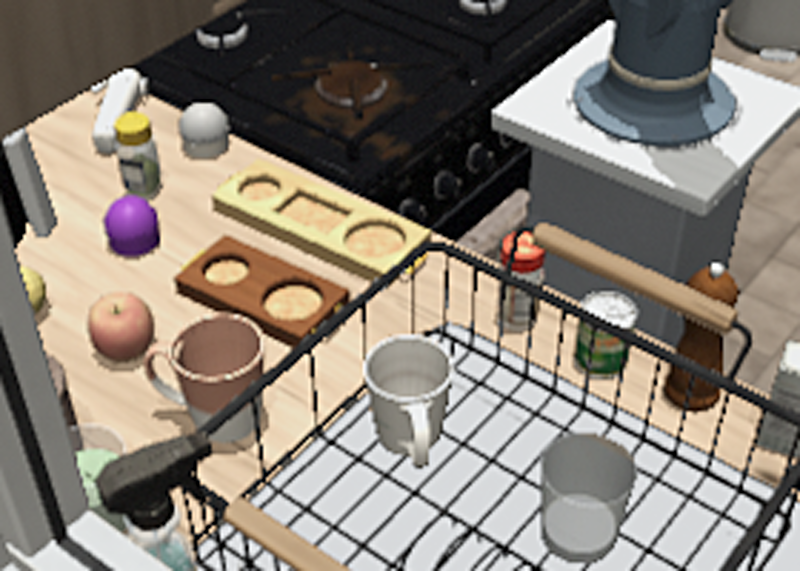

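The pictures show the following, in full top pixels (col,row):
- **Timer:** the grey dome at (448,250) is the one wanted. The purple look-alike is at (421,191).
- **Yellow lid:** the jar is at (451,210). The lemon at (417,145) is not meant.
- **Red lid:** the jar is at (286,247). The apple is at (378,154).
- **Others:** the mill is at (213,255), the white-topped tin at (252,250) and the carton at (175,259).
- **Stands:** the pale one is at (375,243) and the dark one at (363,201). The large round recess is on the left in both, which is +y.

```bash
cat > h.py <<'E'
from bench import arm
import numpy as np, cv2
from scipy.spatial.transform import Rotation as Ro
def cam(c,o=None):
    i=arm.camera_info(c);K=np.array(i["K"])
    if c!="wrist":
        R=np.array(i["R"]);t=np.array(i["t"]);return K,R,t
    o=o or arm.get_obs();q=np.array(o["ee_rot"]);T=np.eye(4);T[:3,:3]=Ro.from_quat(q[[1,2,3,0]]).as_matrix();T[:3,3]=o["tcp_pos"]
    M=np.linalg.inv(T@np.array(i["T_tool_cam"]));return K,M[:3,:3],M[:3,3]
def px2w(C,uv,z):
    K,R,t=C;d=R.T@np.linalg.solve(K,[uv[0],uv[1],1.]);c=-R.T@t
    return c+d*(z-c[2])/d[2]
def w2px(C,X):
    K,R,t=C;p=K@(R@np.array(X,float)+t);return p[:2]/p[2]
E
python3 - <<'E'
from h import *
C=cam("top");K,R,t=C;print("cam",-R.T@t)
g=lambda x,y:(150+x*.4125,130+y*.4125)
def p(n,x,y,z):print(n,px2w(C,g(x,y),z).round(3))
p("carton top",60,314,.111);p("mill knob",146,301,.165);p("tin top",245,289,.072);p("red lid",329,284,.106)
p("timer",724,291,.04);p("yel lid",730,194,.102);p("purple",655,149,.04);p("apple",554,58,.035);p("mug",438,42,.105)
for n,x,y in [("tR1",483,276),("tR2",553,268),("tR3",613,262),("sR1",482,174),("sR2",551,165)]:p(n,x,y,.02)
for n,x,y in [("tTL",447,244),("tTR",641,226),("tBR",650,297),("tBL",452,315),("sTL",446,145),("sTR",575,131),("sBR",584,194),("sBL",455,211)]:p(n,x,y,.024)
p("rack handle L z.12",90,215,.12);p("rack handle R",270,205,.12)
S=cam("side");print("side cam",-S[1].T@S[2])
h=lambda x,y:(190+x*.35,90+y*.35)
# handle height: triangulate handle right end side(535,232)~top R? 
for a,b in [((270,213),(540,232)),((88,222),(735,318))]:
    A=[]
    for CC,uv in((C,g(*a)),(S,h(*b))):
        P=CC[0]@np.c_[CC[1],CC[2]];A+= [uv[0]*P[2]-P[0],uv[1]*P[2]-P[1]]
    v=np.linalg.svd(np.array(A))[2][-1];print("handle",v[:3]/v[3])
E
```

```text
cam [ 0.36480276 -0.00130536  1.15918511]
carton top [0.443 0.409 0.111]
mill knob [0.449 0.293 0.165]
tin top [0.466 0.199 0.072]
red lid [0.464 0.093 0.106]
timer [ 0.439 -0.398  0.04 ]
yel lid [ 0.552 -0.397  0.102]
purple [ 0.627 -0.33   0.04 ]
apple [ 0.759 -0.209  0.035]
mug [ 0.762 -0.052  0.105]
tR1 [ 0.474 -0.097  0.02 ]
tR2 [ 0.48  -0.188  0.02 ]
tR3 [ 0.484 -0.266  0.02 ]
sR1 [ 0.608 -0.104  0.02 ]
sR2 [ 0.616 -0.196  0.02 ]
tTL [ 0.517 -0.053  0.024]
tTR [ 0.529 -0.306  0.024]
tBR [ 0.437 -0.309  0.024]
tBL [ 0.426 -0.055  0.024]
sTL [ 0.648 -0.059  0.024]
sTR [ 0.66  -0.231  0.024]
sBR [ 0.574 -0.236  0.024]
sBL [ 0.559 -0.066  0.024]
rack handle L z.12 [0.558 0.374 0.12 ]
rack handle R [0.56 0.16 0.12]
side cam [1.30352038 0.59302588 0.90967059]
handle [0.53536184 0.15153151 0.19388821]
handle [0.53465891 0.34989313 0.1972844 ]
```

```bash
cat >> h.py <<'E'
def rel(*targets):
    """targets: (x,y,z,yaw) ; yaw=direction of tool y minus 90deg. prints rotvec & shift from current pose"""
    o=arm.get_obs();q=np.array(o["ee_rot"]);R=Ro.from_quat(q[[1,2,3,0]])
    print("tcp",np.round(o["tcp_pos"],4),"t",round(o["t"],2),"w",round(o["grip_width"],4))
    for x,y,z,w in targets:
        G=Ro.from_euler("z",w)*Ro.from_quat([0,1,0,0])
        rv=(R.inv()*G).as_rotvec();s=R.inv().apply(np.array([x,y,z])-o["tcp_pos"])
        print((x,y,z,w),"->",np.round(rv,3).tolist(),np.round(s,4).tolist(),"rows",int(np.ceil(max(np.linalg.norm(s)/.0417,np.linalg.norm(rv)/.125))))
E
python3 - <<'E'
from h import *
rel((.44,.40,.33,0),(.44,.27,.30,0))
E
```

```text
tcp [0.2402 0.6308 0.2306] t 1.65 w 0.0871
(0.44, 0.4, 0.33, 0) -> [0.0, 0.0, -0.364] [-0.2689, -0.1446, -0.0994] rows 8
(0.44, 0.27, 0.3, 0) -> [0.0, 0.0, -0.364] [-0.3152, -0.2661, -0.0694] rows 11
```

Call:
servo_tool --commands '[[[0,0,-0.364,-0.315,-0.266,-0.07,1],[0,0,-0.364,-0.315,-0.266,-0.07,1],[0,0,-0.364,-0.315,-0.266,-0.07,1],[0,0,-0.364,-0.315,-0.266,-0.07,1],[0,0,-0.364,-0.315,-0.266,-0.07,1],[0,0,-0.364,-0.315,-0.266,-0.07,1],[0,0,-0.364,-0.315,-0.266,-0.07,1],[0,0,-0.364,-0.315,-0.266,-0.07,1],[0,0,-0.364,-0.315,-0.266,-0.07,1],[0,0,-0.364,-0.315,-0.266,-0.07,1],[0,0,-0.364,-0.315,-0.266,-0.07,1],[0,0,-0.364,-0.315,-0.266,-0.07,1]]]'

```text
t: 2.65
tcp_pos: [0.4417, 0.2675, 0.3014]
ee_rot: [0.001, 0.003, 1.0, 0.0]
ft_force: [-0.6, -0.2, -0.7]
grip_width: 0.0871
grasp_force: 0.0
```

```bash
python3 - <<'E'
from h import *
C=cam("wrist");im=arm.camera("wrist");cv2.imwrite("pics/w1.png",im[:,:,::-1])
for n,z in [("tea_carton",0),("mill",0),("tin",0),("red_jar",0)]:
    r=arm.pinpoint("wrist",n)[:2];print(n,[(np.round(d["location"],1).tolist(),round(d["p"],2),px2w(C,d["location"][::-1],z).round(3)) for d in r])
E
```

```text
tea_carton [([172.4, 409.0], 0.66, array([0.447, 0.417, 0.   ])), ([183.9, 212.0], 0.47, array([0.464, 0.094, 0.   ]))]
mill [([171.0, 337.9], 0.9, array([0.444, 0.301, 0.   ]))]
tin [([184.7, 277.6], 0.71, array([0.466, 0.201, 0.   ]))]
red_jar [([186.4, 215.0], 0.79, array([0.469, 0.098, 0.   ]))]
```

View pics/w1.png

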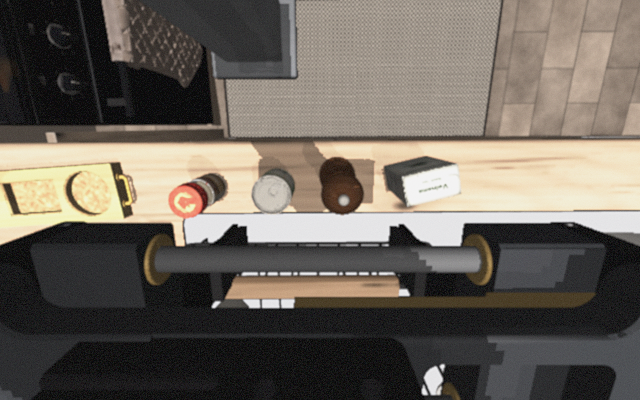

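The wrist view shows the red lid at (187,201), tin at (272,192), mill knob at (344,200), and the carton top at about (434,182), slightly turned. The image's up direction points toward the robot.

```bash
python3 - <<'E'
from h import *
C=cam("wrist");im=cv2.imread("pics/w1.png")
for n,uv,z in [("red",(187,201),.106),("red bottom-side",(212,186),0),("knob",(344,200),.169),("ct tl",(402,177),.111),("ct tr",(456,160),.111),("ct br",(462,193),.111),("ct bl",(405,208),.111)]:
    print(n,px2w(C,uv,z).round(4))
c=im[140:225,160:480];cv2.imwrite("pics/w1c.png",cv2.resize(c,None,fx=2.5,fy=2.5,interpolation=cv2.INTER_CUBIC))
hsv=cv2.cvtColor(im,cv2.COLOR_BGR2HSV)
m=(im.min(2)>175).astype(np.uint8);m[:,:400]=0;m[:,466:]=0;m[:150]=0;m[211:]=0
k,l,s,ce=cv2.connectedComponentsWithStats(m);i=1+np.argmax(s[1:,4]);print(s[i],ce[i],px2w(C,ce[i],.111))
r=cv2.minAreaRect(np.argwhere(l==i)[:,::-1].astype(np.float32));b=cv2.boxPoints(r);print(r);print([px2w(C,p,.111).round(4).tolist() for p in b])
mr=((hsv[...,0]<8)|(hsv[...,0]>172))&(hsv[...,1]>150)&(hsv[...,2]>100);mr=mr.astype(np.uint8);mr[:,240:]=0;mr[:165]=0;mr[222:]=0
p=np.argwhere(mr)[:,::-1].astype(np.float32);print("red circle",cv2.minEnclosingCircle(p))
E
```

```text
red [0.4633 0.1047 0.106 ]
red bottom-side [0.4659 0.0979 0.    ]
knob [0.4448 0.299  0.169 ]
ct tl [0.4303 0.3755 0.111 ]
ct tr [0.4092 0.4395 0.111 ]
ct br [0.4503 0.4523 0.111 ]
ct bl [0.4701 0.3825 0.111 ]
[ 402  164   64   46 2354] [437.49660153 188.35811385] [0.44447382 0.42090098 0.111     ]
((433.5, 186.5), (45.0, 63.0), 90.0)
[[0.4143, 0.3742, 0.111], [0.414, 0.4511, 0.111], [0.4711, 0.4588, 0.111], [0.4714, 0.3788, 0.111]]
red circle ((189.32168579101562, 199.2169189453125), 16.656436920166016)
```

View pics/w1c.png

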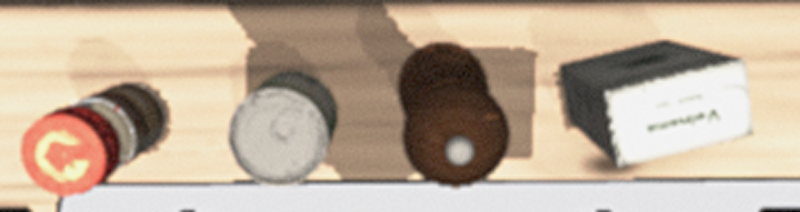

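```bash
python3 - <<'E'
from h import *
rel((.446,.298,.21,0))
E
```

```text
tcp [0.4388 0.2717 0.3002] t 2.9 w 0.0869
(0.446, 0.298, 0.21, 0) -> [-0.0, -0.001, 0.003] [-0.0073, 0.0262, 0.0902] rows 3
```

Call:
servo_tool --commands '[[[0,0,0,-0.009,0.022,0.09,1],[0,0,0,-0.009,0.022,0.09,1],[0,0,0,-0.009,0.022,0.09,1],[0,0,0,-0.009,0.022,0.09,1],[0,0,0,-0.009,0.022,0.09,1]]]'

```text
t: 3.32
tcp_pos: [0.4488, 0.2928, 0.2111]
ee_rot: [-0.0, -0.001, 1.0, -0.0]
ft_force: [0.1, -0.1, 0.8]
grip_width: 0.0868
grasp_force: 0.0
```

```bash
python3 - <<'E'
from h import *
C=cam("wrist");im=arm.camera("wrist");cv2.imwrite("pics/w2.png",im[:,:,::-1])
print([(np.round(d["location"],1).tolist(),round(d["p"],2),px2w(C,d["location"][::-1],0).round(3)) for d in arm.pinpoint("wrist","mill")][:2])
r=arm.outline_of("wrist","mill");
if r: ys,xs=np.where(r[0]["pixels"]);print(r[0]["p"],xs.min(),xs.max(),ys.min(),ys.max())
print(w2px(C,[.448,.294,.169]),w2px(C,[.448,.294,0]))
rel((.448,.294,.13,0))
E
```

```text
[([179.6, 324.7], 0.88, array([0.448, 0.302, 0.   ]))]
0.77 292 350 159 239
[319.80384911 221.60988414] [318.7779723  179.51424031]
tcp [0.45   0.2927 0.2128] t 3.47 w 0.0872
(0.448, 0.294, 0.13, 0) -> [0.002, 0.003, -0.0] [0.0022, 0.0011, 0.0828] rows 2
```

View pics/w2.png

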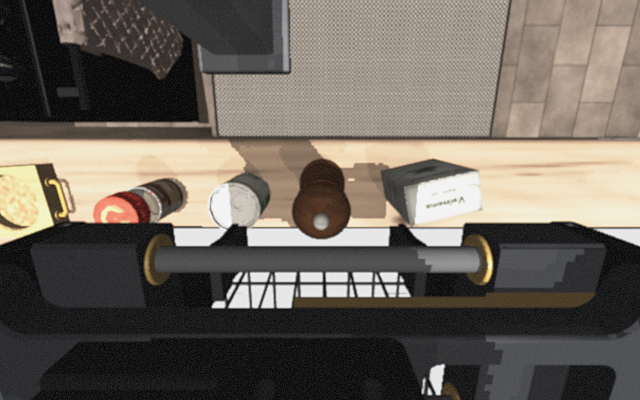

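The knob is at (320,221), matching the prediction, so I'll grasp the mill's head.

Call:
servo_tool --commands '[[[0,0,0,0.001,0.002,0.04,1],[0,0,0,0.001,0.002,0.081,1],[0,0,0,0.001,0.002,0.081,1],[0,0,0,0.001,0.002,0.081,1],[0,0,0,0.001,0.002,0.081,-1],[0,0,0,0.001,0.002,0.081,-1],[0,0,0,0.001,0.002,0.081,-1],[0,0,0,0.001,0.002,0.081,-1],[0,0,0,0.001,0.002,0.081,-1],[0,0,0,0.001,0.002,0.081,-1]]]' --grip_force 25

```text
t: 4.3
tcp_pos: [0.4481, 0.2944, 0.1302]
ee_rot: [0.0, -0.0, 1.0, 0.0]
ft_force: [-0.1, 0.3, -0.4]
grip_width: 0.0548
grasp_force: 0.0
```

Call:
servo_tool --commands '[[[0,0,0,0,0,0,-1],[0,0,0,0,0,0,-1],[0,0,0,0,0,0,-1],[0,0,0,0,0,-0.02,-1],[0,0,0,0,0,-0.05,-1],[0,0,0,0,0,-0.08,-1],[0,0,0,0,0,-0.12,-1],[0,0,0,0,0,-0.15,-1],[0,0,0,0,0,-0.15,-1]]]'

```text
t: 5.05
tcp_pos: [0.4506, 0.2961, 0.2859]
ee_rot: [0.005, 0.0, 1.0, 0.004]
ft_force: [0.6, 1.1, -1.3]
grip_width: 0.0472
grasp_force: 25.2
```

Call:
servo_tool --commands '[[[0,0,0,0,-0.015,0,-1],[0,0,0,0,-0.045,0,-1],[0,0,0,0,-0.08,0,-1],[0,0,0,0,-0.12,0,-1],[0,0,0,0,-0.16,0,-1],[0,0,0,0,-0.2,0,-1],[0,0,0,0,-0.24,0,-1],[0,0,0,0,-0.28,0,-1],[0,0,0,-0.01,-0.32,0,-1],[0,0,0,-0.03,-0.354,0,-1],[0,0,0,-0.05,-0.384,0,-1],[0,0,0,-0.075,-0.414,0,-1]]]'

```text
t: 6.05
tcp_pos: [0.5208, -0.1224, 0.2777]
ee_rot: [-0.002, 0.001, 1.0, 0.0]
ft_force: [0.4, 0.5, -1.8]
grip_width: 0.0469
grasp_force: 25.1
```

Call:
servo_tool --commands '[[[0,0,0,-0.025,-0.03,0,-1],[0,0,0,-0.055,-0.06,0,-1],[0,0,0,-0.077,-0.09,0,-1],[0,0,0,-0.077,-0.12,0,-1],[0,0,0,-0.077,-0.14,0,-1],[0,0,0,-0.077,-0.15,0,-1],[0,0,0,-0.077,-0.15,0,-1],[0,0,0,-0.077,-0.15,0,-1],[0,0,0,-0.077,-0.15,0,-1]]]'

```text
t: 6.8
tcp_pos: [0.6, -0.2674, 0.2788]
ee_rot: [-0.0, -0.001, 1.0, 0.001]
ft_force: [-1.1, 0.4, -2.0]
grip_width: 0.047
grasp_force: 25.1
```

```bash
python3 - <<'E'
from h import *
o=arm.get_obs();print(o["tcp_pos"],o["ee_rot"],o["t"],o["grip_width"])
im=arm.camera("wrist");cv2.imwrite("pics/w3.png",im[:,:,::-1])
o=arm.get_obs();print(o["tcp_pos"],o["ee_rot"])
E
```

```text
[ 0.60002728 -0.26739696  0.27884967] [-4.16458067e-04 -1.28231583e-03  9.99998395e-01  1.17977142e-03] 6.8 0.04702372457367916
[ 0.60025807 -0.26724328  0.27915576] [-1.54859722e-04 -1.58993496e-03  9.99998202e-01  1.02166925e-03]
```

View pics/w3.png

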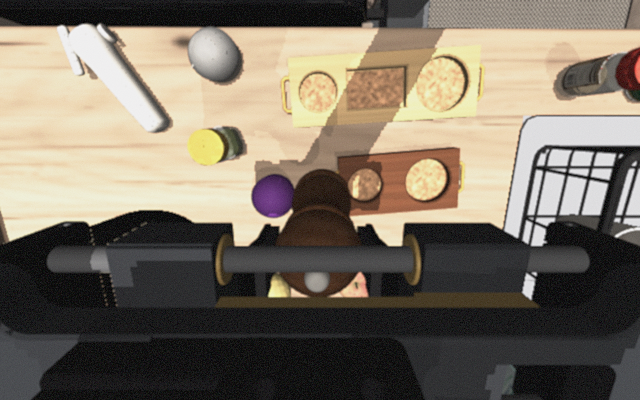

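The view shows both stands with recesses (pale: 317,91 / 376,87 / 441,83; dark: 364,184 / 427,179). It also shows the grey timer at (215,53), the yellow lid at (208,146) and the purple look-alike at (273,194). I'll zoom in for the stand corners.

```bash
cat > st.py <<'E'
from h import *
CW=cam("wrist",dict(tcp_pos=np.array([.6000,-.2674,.2788]),ee_rot=np.array([0,-.0013,1,.0011])))
def rect(p,L,z=.024,hw=.045):
    x,y,a=p;c,s=np.cos(a),np.sin(a);return [np.array([x+c*u-s*v,y+s*u+c*v,z]) for u,v in [(hw,L),(hw,-L),(-hw,-L),(-hw,L)]]
def pt(p,u,v,z):
    x,y,a=p;c,s=np.cos(a),np.sin(a);return np.array([x+c*u-s*v,y+s*u+c*v,z])
E
python3 - <<'E'
from st import *
im=cv2.imread("pics/w3.png")
tea=(.478,-.179,.06);sup=(.611,-.147,.08)
c=cv2.resize(im[40:215,280:490],None,fx=3.4,fy=3.4,interpolation=cv2.INTER_CUBIC)
f=lambda X:tuple(np.int32(((w2px(CW,X)+.5)-[280,40])*3.4))
for p,L,rs in ((tea,.128,[(80.5,35.5),(-90,26)]),(sup,.088,[(43,33),(-50,26)])):
    cv2.polylines(c,[np.array([f(X) for X in rect(p,L)])],True,(255,0,0),1)
    for y,r in rs:
        cv2.polylines(c,[np.array([f(pt(p,r*.001*np.cos(k),(y+r*np.sin(k))*.001,.024)) for k in np.linspace(0,6.28,40)])],True,(0,200,0),1)
cv2.imwrite("pics/w3c.png",c)
E
```

```text
(no output)
```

View pics/w3c.png

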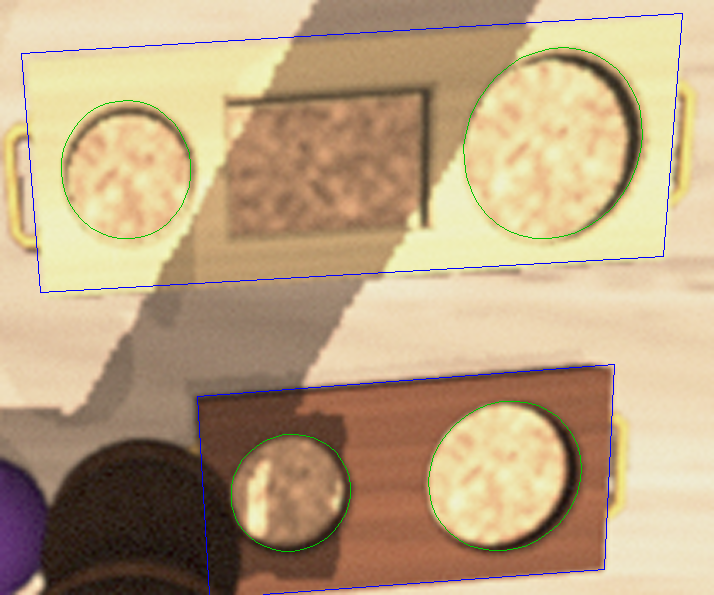

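```bash
python3 - <<'E'
from st import *
for dx in (-.005,0,.005): print(dx,w2px(CW,[.6+dx,-.2674,.2788+.039]),"foot near edge",w2px(CW,[.6+dx-.029,-.2674,.2788-.127]),w2px(CW,[.6+dx,-.2674-.029,.2788-.127]),w2px(CW,[.6+dx,-.2674+.029,.2788-.127]))
p=pt((.611,-.147,.08),0,.043,0);print(p);rel((p[0],p[1],.28,0),(p[0],p[1],.142,0))
E
```

```text
-0.005 [318.80323082 271.8765906 ] foot near edge [317.75713694 161.98554689] [289.2479417  190.34871057] [346.04744492 190.49527441]
0 [318.75533768 281.83956741] foot near edge [317.74008331 166.99331287] [289.35526978 195.10907723] [345.90792974 195.25079889]
0.005 [318.70837716 291.60853602] foot near edge [317.72318108 171.95662271] [289.46166857 199.82822656] [345.76962148 199.96518417]
[ 0.60756367 -0.10413753  0.        ]
tcp [ 0.6003 -0.2672  0.2792] t 6.85 w 0.0469
(np.float64(0.6075636681593256), np.float64(-0.10413752662898736), 0.28, 0) -> [0.002, -0.0, 0.003] [-0.0078, 0.1631, -0.0005] rows 4
(np.float64(0.6075636681593256), np.float64(-0.10413752662898736), 0.142, 0) -> [0.002, -0.0, 0.003] [-0.0079, 0.1628, 0.1375] rows 6
```

Call:
servo_tool --commands '[[[0,0,0,-0.0065,0.03,0,-1],[0,0,0,-0.0065,0.07,0,-1],[0,0,0,-0.0065,0.11,0,-1],[0,0,0,-0.0065,0.145,0,-1],[0,0,0,-0.0065,0.161,0.01,-1],[0,0,0,-0.0065,0.161,0.04,-1],[0,0,0,-0.0065,0.161,0.075,-1],[0,0,0,-0.0065,0.161,0.095,-1],[0,0,0,-0.0065,0.161,0.105,-1],[0,0,0,-0.0065,0.161,0.105,-1],[0,0,0,-0.0065,0.161,0.105,-1]]]'

```text
t: 7.77
tcp_pos: [0.607, -0.1081, 0.1753]
ee_rot: [0.001, -0.001, 1.0, 0.0]
ft_force: [0.1, -0.6, -1.1]
grip_width: 0.0473
grasp_force: 25.2
```

```bash
python3 - <<'E'
from h import *
rel((.6076,-.1041,.138,0))
im=arm.camera("side");cv2.imwrite("pics/s1.png",cv2.resize(im[120:260,200:400,::-1],None,fx=3,fy=3,interpolation=cv2.INTER_CUBIC))
E
```

```text
tcp [ 0.607  -0.1081  0.1753] t 7.77 w 0.0473
(0.6076, -0.1041, 0.138, 0) -> [0.0, 0.001, 0.001] [-0.0005, 0.0039, 0.0373] rows 1
```

View pics/s1.png

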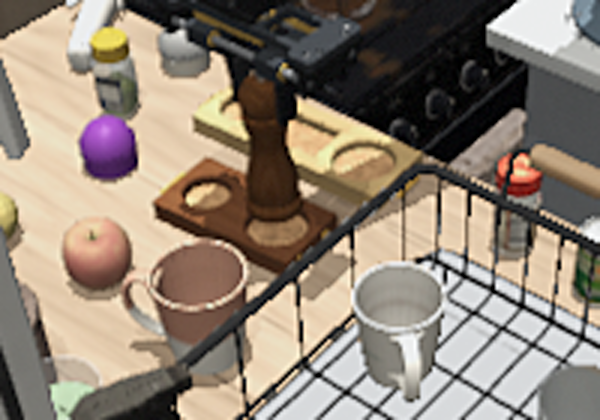

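```bash
python3 - <<'E'
from st import *
S=cam("side")
f=lambda X:((w2px(S,X)+.5)-[200,120])*3
for y in (-.104,-.109):
  print(y,"foot c z.045",f([.607,y,.045]),"L/R edges",f([.607+.029*.78,y+.029*.62,.047]),"head",f([.607,y,.185]),"knob",f([.607,y,.213]))
p=(.611,-.147,.08)
print("recess",f(pt(p,0,.043,.024)),"small",f(pt(p,0,-.05,.024)),[f(X).round() for X in rect(p,.088)])
im=arm.camera("side");
r=arm.outline_of("side","mill")
for d in r[:1]:
    m=d["pixels"];print(d["p"])
    for row in range(140,194,4):
        x=np.where(m[row])[0]
        if len(x):print((row-120)*3,(x.min()-200)*3,(x.max()+1-200)*3)
E
```

```text
-0.104 foot c z.045 [277.11654681 206.84324483] L/R edges [275.40021466 224.36002021] head [267.2167624   96.35337982] knob [265.04306537  72.09310492]
-0.109 foot c z.045 [273.47803679 204.87545408] L/R edges [271.70187655 222.32720238] head [263.3054876   94.43578994] knob [261.07228005  70.19066839]
recess [278.01573188 222.25167623] small [208.38676388 190.34311765] [array([287., 264.]), array([153., 201.]), array([208., 156.]), array([338., 214.])]
0.58
72 249 255
84 237 273
96 237 273
108 237 273
120 240 276
132 246 282
144 249 285
156 246 291
168 246 297
180 243 297
192 246 303
204 246 303
216 255 288
```

Call:
servo_tool --commands '[[[0,0,0,0,0.0025,0,-1],[0,0,0,0,0.0025,0.008,-1],[0,0,0,0,0.0025,0.016,-1],[0,0,0,0,0.0025,0.022,-1],[0,0,0,0,0.0025,0.026,-1],[0,0,0,0,0.0025,0.026,-1]]]'

```text
t: 8.42
tcp_pos: [0.6055, -0.1062, 0.1469]
ee_rot: [-0.001, -0.0, 1.0, 0.0]
ft_force: [0.2, -0.2, -1.6]
grip_width: 0.0475
grasp_force: 25.1
```

Call:
servo_tool --commands '[[[0,0,0,0,0,0.003,-1],[0,0,0,0,0,0.007,-1],[0,0,0,0,0,0.008,-1],[0,0,0,0,0,0.008,-1]]]'

```text
t: 8.75
tcp_pos: [0.6064, -0.1063, 0.1402]
ee_rot: [-0.0, -0.0, 1.0, 0.0]
ft_force: [0.7, 0.3, -2.2]
grip_width: 0.047
grasp_force: 25.1
```

Call:
servo_tool --commands '[[[0,0,0,0,0,0.001,0.3],[0,0,0,0,0,0.001,0.6],[0,0,0,0,0,0.001,0.8],[0,0,0,0,0,0.001,0.8],[0,0,0,0,0,-0.01,0.8],[0,0,0,0,0,-0.04,1],[0,0,0,0,0,-0.08,1],[0,0,0,0,0,-0.12,1],[0,0,0,0,0,-0.14,1],[0,0,0,0,0,-0.14,1]]]'

```text
t: 9.58
tcp_pos: [0.6094, -0.1074, 0.2879]
ee_rot: [0.006, 0.0, 1.0, -0.0]
ft_force: [0.7, -0.1, -0.2]
grip_width: 0.0866
grasp_force: 0.0
```

```bash
python3 - <<'E'
from h import *
rel((.50,.02,.28,0),(.466,.097,.20,0),(.466,.097,.083,0))
im=arm.camera("side");cv2.imwrite("pics/s2.png",cv2.resize(im[100:260,190:400,::-1],None,fx=3,fy=3,interpolation=cv2.INTER_CUBIC))
E
```

```text
tcp [ 0.6094 -0.1074  0.2879] t 9.58 w 0.0866
(0.5, 0.02, 0.28, 0) -> [-0.001, 0.012, -0.0] [0.1095, 0.1274, 0.0064] rows 5
(0.466, 0.097, 0.2, 0) -> [-0.001, 0.012, -0.0] [0.1445, 0.2045, 0.0859] rows 7
(0.466, 0.097, 0.083, 0) -> [-0.001, 0.012, -0.0] [0.146, 0.2046, 0.2029] rows 8
```

View pics/s2.png

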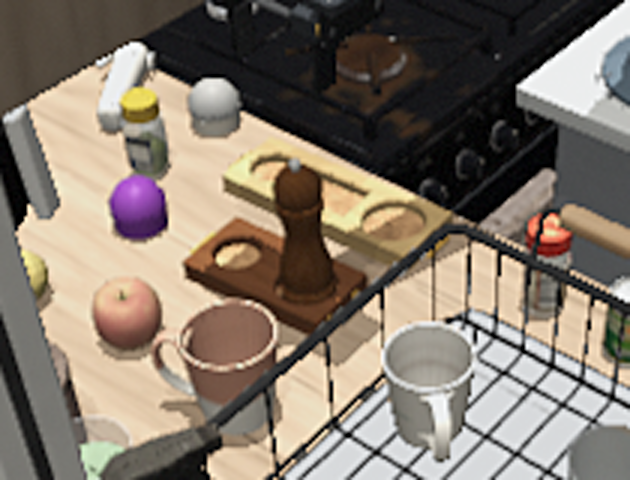

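The mill stands upright in its recess at (305,290). Next is the red jar.

Call:
servo_tool --commands '[[[0,0,0,0.028,0.028,0,1],[0,0,0,0.056,0.056,0,1],[0,0,0,0.084,0.084,0,1],[0,0,0,0.112,0.112,0,1],[0,0,0,0.126,0.145,0.01,1],[0,0,0,0.1405,0.175,0.03,1],[0,0,0,0.1405,0.2025,0.06,1],[0,0,0,0.1405,0.2025,0.1,1],[0,0,0,0.1405,0.2025,0.1,1],[0,0,0,0.1405,0.2025,0.1,1]]]'

```text
t: 10.47
tcp_pos: [0.464, 0.0954, 0.1789]
ee_rot: [-0.003, -0.0, 1.0, -0.001]
ft_force: [0.8, -0.4, 0.9]
grip_width: 0.0874
grasp_force: 0.0
```

```bash
cat > lid.py <<'E'
from h import *
import sys
def run(name,h,z,fn,box,C=None):
    C=C or cam("wrist");o=arm.get_obs();print("tcp",o["tcp_pos"].round(4),"t",o["t"]);im=arm.camera("wrist")[:,:,::-1].copy();cv2.imwrite(fn,im)
    hsv=cv2.cvtColor(im,cv2.COLOR_BGR2HSV).astype(int);H=hsv[...,0]
    m=((H-h[0])%180<=(h[1]-h[0])%180)&(hsv[...,1]>130)&(hsv[...,2]>90)
    b=np.zeros_like(m);b[box[1]:box[3],box[0]:box[2]]=1
    k,l,s,ce=cv2.connectedComponentsWithStats((m&b).astype(np.uint8));i=1+np.argmax(s[1:,4])
    print(s[i]);return C,(l==i),im
E
python3 - <<'E'
from lid import *
C,m,im=run("red",(172,10),.106,"pics/w4.png",(150,120,480,260))
p=np.argwhere(m)[:,::-1].astype(np.float32);(u,v),r=cv2.minEnclosingCircle(p);print(u,v,r)
# project model lid at guess
for X in ([.466,.096],):
  pp=np.array([w2px(C,[X[0]+.0225*np.cos(k),X[1]+.0225*np.sin(k),z]) for k in np.linspace(0,6.28,60) for z in (.085,.106)]);print("model bbox",pp.min(0),pp.max(0))
print("mask bbox",p.min(0),p.max(0)+1)
print([(np.round(d["location"],1).tolist(),round(d["p"],2),px2w(C,d["location"][::-1],0).round(3)) for d in arm.pinpoint("wrist","red_jar")][:2])
E
```

```text
tcp [0.464  0.0954 0.1789] t 10.4667
[ 294  188   50   48 1497]
318.5 211.14515686035156 25.913358688354492
model bbox [292.17538248 182.19637801] [345.69356081 238.17607561]
mask bbox [294. 188.] [344. 236.]
[([186.5, 322.5], 0.68, array([0.465, 0.101, 0.   ]))]
```

View pics/w4.png

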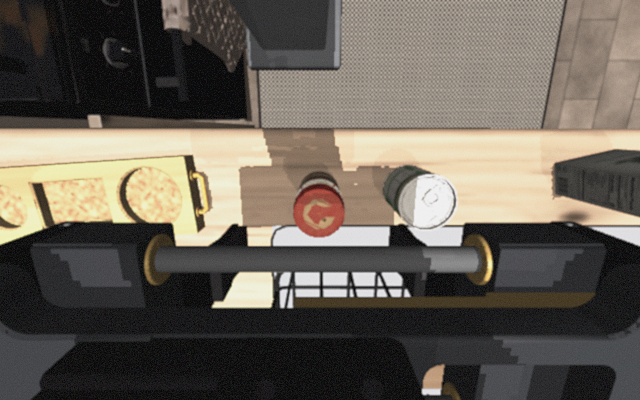

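The red lid is centred at (319,211) between the fingers, and the tin at (428,200) is clear of them. Descend.

Call:
servo_tool --commands '[[[0,0,0,-0.001,0,0.04,1],[0,0,0,-0.001,0,0.08,1],[0,0,0,-0.001,0,0.097,1],[0,0,0,-0.001,0,0.097,1],[0,0,0,-0.001,0,0.097,-1],[0,0,0,-0.001,0,0.097,-1],[0,0,0,-0.001,0,0.097,-1],[0,0,0,-0.001,0,0.097,-1],[0,0,0,-0.001,0,0.097,-1],[0,0,0,-0.001,0,0.097,-1],[0,0,0,-0.001,0,0.097,-1],[0,0,0,-0.001,0,0.097,-1]]]' --grip_force 25

```text
t: 11.57
tcp_pos: [0.467, 0.0963, 0.0838]
ee_rot: [0.0, -0.0, 1.0, 0.0]
ft_force: [-1.3, -0.6, 2.2]
grip_width: 0.0439
grasp_force: 25.0
```

```bash
python3 - <<'E'
from h import *
print(arm.get_obs()["qpos"].round(3))
E
```

```text
[-0.481  0.35   0.229  2.144 -0.128  0.659  1.407]
```

Call:
servo_tool --commands '[[[0,0,0,0,0,-0.01,-1],[0,0,0,0,0,-0.04,-1],[0,0,0,0,0,-0.08,-1],[0,0,0,0,0,-0.12,-1],[0,0,0,0,-0.02,-0.155,-1],[0,0,0,0,-0.055,-0.166,-1],[0,0,0,0,-0.095,-0.166,-1],[0,0,0,0,-0.135,-0.166,-1],[0,0,0,0,-0.175,-0.166,-1],[0,0,0,0,-0.215,-0.166,-1],[0,0,0,0,-0.255,-0.166,-1],[0,0,0,0,-0.293,-0.166,-1]]]'

```text
t: 12.57
tcp_pos: [0.4662, -0.1989, 0.2502]
ee_rot: [0.0, 0.0, 1.0, 0.0]
ft_force: [0.2, -0.1, -1.3]
grip_width: 0.0439
grasp_force: 25.0
```

Call:
servo_tool --commands '[[[0,0,-0.1,0,0,0,-1],[0,0,-0.2,0,0,0,-1],[0,0,-0.32,-0.01,0,0,-1],[0,0,-0.44,-0.03,0,0,-1],[0,0,-0.56,-0.05,0,0,-1],[0,0,-0.68,-0.07,0,0,-1],[0,0,-0.8,-0.09,0,0,-1],[0,0,-0.92,-0.11,0,0,-1],[0,0,-1.04,-0.13,0,0,-1],[0,0,-1.16,-0.14,0,0,-1],[0,0,-1.28,-0.148,0,0,-1],[0,0,-1.4,-0.148,0,0,-1]]]'

```text
t: 13.57
tcp_pos: [0.613, -0.1952, 0.2466]
ee_rot: [-0.009, -0.536, 0.844, 0.002]
ft_force: [0.7, 0.7, -3.6]
grip_width: 0.0438
grasp_force: 25.0
```

Call:
servo_tool --commands '[[[0,0,-0.1,0,0,0.03,-1],[0,0,-0.171,0,0,0.06,-1],[0,0,-0.171,0,0,0.09,-1],[0,0,-0.171,0,0,0.11,-1],[0,0,-0.171,0,0,0.12,-1],[0,0,-0.171,0,0,0.12,-1]]]'

```text
t: 14.07
tcp_pos: [0.6076, -0.1964, 0.1229]
ee_rot: [-0.012, -0.604, 0.797, 0.006]
ft_force: [0.1, -1.4, -1.1]
grip_width: 0.0435
grasp_force: 25.0
```

```bash
python3 - <<'E'
from h import *
rel((.615,-.1968,.096,1.571))
C=cam("wrist");im=arm.camera("wrist");cv2.imwrite("pics/w5.png",im[:,:,::-1])
S=cam("side");s=arm.camera("side")
from st import pt
p=(.611,-.147,.08);f=lambda X:((w2px(S,X)+.5)-[190,100])*3
print("recess c",w2px(C,pt(p,0,-.05,.024)),"jar bottom", w2px(C,[.615,-.197,.047]))
cv2.imwrite("pics/s3.png",np.vstack([cv2.resize(im[60:300,160:480,::-1],(600,300)),cv2.resize(s[130:230,200:400,::-1],(600,300))]))
E
```

```text
tcp [ 0.6076 -0.1964  0.1229] t 14.07 w 0.0435
(0.615, -0.1968, 0.096, 1.571) -> [0.025, -0.009, -0.273] [-0.0019, -0.0079, 0.0267] rows 3
recess c [307.52569549 205.38072114] jar bottom [307.13236808 212.26387029]
```

View pics/s3.png

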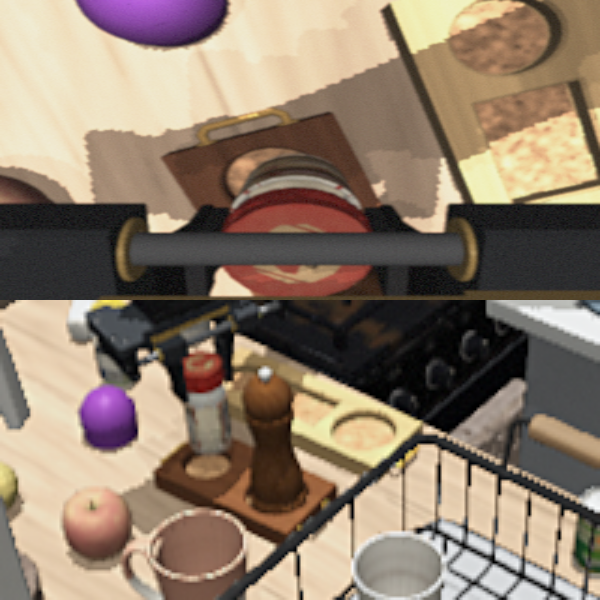

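Call:
servo_tool --commands '[[[0,0,0,0,0,0,-1],[0,0,0,0,0,0,-1],[0,0,0,0,0,0,-1],[0,0,0,0,0,0,-1]]]'

```text
t: 14.5
tcp_pos: [0.6099, -0.1957, 0.1265]
ee_rot: [-0.01, -0.605, 0.796, 0.003]
ft_force: [0.6, -0.9, -0.4]
grip_width: 0.0436
grasp_force: 25.0
```

```bash
python3 - <<'E'
from h import *
rel((.615,-.1968,.096,1.297),(.615,-.1968,.096,1.571))
print(arm.get_obs()["qpos"].round(3))
E
```

```text
tcp [ 0.6099 -0.1957  0.1265] t 14.5 w 0.0436
(0.615, -0.1968, 0.096, 1.297) -> [0.017, -0.011, 0.001] [-0.0007, -0.0057, 0.0304] rows 1
(0.615, -0.1968, 0.096, 1.571) -> [0.018, -0.009, -0.272] [-0.0007, -0.0057, 0.0304] rows 3
[ 0.848  0.706 -0.92   1.672  0.625  1.104  2.607]
```

Call:
servo_tool --commands '[[[0.017,-0.011,0.1,-0.001,-0.006,0,-1],[0.017,-0.011,0.1,-0.001,-0.006,0,-1],[0.017,-0.011,0.1,-0.001,-0.006,0,-1],[0.017,-0.011,0.1,-0.001,-0.006,0,-1],[0.017,-0.011,0.1,-0.001,-0.006,0,-1]]]'

```text
t: 14.92
tcp_pos: [0.6154, -0.1963, 0.1253]
ee_rot: [-0.001, -0.565, 0.825, 0.0]
ft_force: [-0.1, -0.1, -0.3]
grip_width: 0.0439
grasp_force: 25.0
```

```bash
python3 - <<'E'
from st import *
rel((.615,-.1968,.096,1.2))
o=arm.get_obs();print(o["qpos"].round(3),o["ee_rot"].round(4))
p=(.611,-.147,.08);S=cam("side");C=cam("wrist")
print("side px",w2px(S,[*pt(p,0,-.05,0)[:2],.125]),w2px(S,[*pt(p,0,-.05,0)[:2],.02+.021]),[(f"{c} ",w2px(S,[*pt(p,0,-.05,0)[:2],z]).round(1)) for c,z in (("b",.041),)])
im=arm.camera("side");cv2.imwrite("pics/s4.png",cv2.resize(im[130:220,220:340,::-1],None,fx=5,fy=5,interpolation=cv2.INTER_CUBIC))
hsv=cv2.cvtColor(im,cv2.COLOR_RGB2HSV);m=((hsv[...,0]<8)|(hsv[...,0]>172))&(hsv[...,1]>150)&(hsv[...,2]>90);m[:,:240]=0;m[:,300:]=0;m[:125]=0;m[175:]=0
y,x=np.where(m);print("lid bbox",x.min(),x.max()+1,y.min(),y.max()+1)
E
```

```text
tcp [ 0.6154 -0.1963  0.1253] t 14.92 w 0.0439
(0.615, -0.1968, 0.096, 1.2) -> [0.001, -0.001, -0.0] [0.0006, 0.0001, 0.0294] rows 1
[ 0.84   0.7   -0.9    1.672  0.611  1.077  2.522] [-6.000e-04 -5.646e-01  8.254e-01  2.000e-04]
side px [265.48393353 157.71621579] [268.40209885 178.88437635] [('b ', array([268.4, 178.9]))]
lid bbox 259 273 149 162
```

View pics/s4.png

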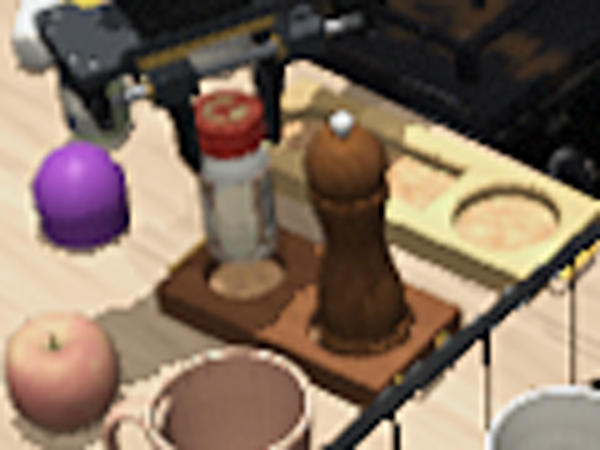

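Call:
servo_tool --commands '[[[0,0,0,0,0,0.008,-1],[0,0,0,0,0,0.014,-1],[0,0,0,0,0,0.02,-1],[0,0,0,0,0,0.025,-1],[0,0,0,0,0,0.025,-1]]]'

```text
t: 15.38
tcp_pos: [0.6144, -0.1964, 0.0985]
ee_rot: [-0.001, -0.564, 0.826, 0.001]
ft_force: [-0.7, -0.2, -1.4]
grip_width: 0.0438
grasp_force: 25.0
```

Call:
servo_tool --commands '[[[0,0,0,0,0,0.003,-1],[0,0,0,0,0,0.005,-1],[0,0,0,0,0,0.005,-1],[0,0,0,0,0,0.005,0.3],[0,0,0,0,0,0.005,0.5],[0,0,0,0,0,0.005,0.5],[0,0,0,0,0,-0.02,0.5],[0,0,0,0,0,-0.06,0.8],[0,0,0,0,0,-0.1,1],[0,0,0,0,0,-0.14,1],[0,0,0,0,0,-0.16,1],[0,0,0,0,0,-0.16,1]]]'

```text
t: 16.38
tcp_pos: [0.6186, -0.1957, 0.2669]
ee_rot: [0.003, -0.564, 0.826, -0.004]
ft_force: [-0.3, 0.1, 0.1]
grip_width: 0.0856
grasp_force: 0.0
```

```bash
python3 - <<'E'
from st import *
im=arm.camera("side")
hsv=cv2.cvtColor(im,cv2.COLOR_RGB2HSV);m=((hsv[...,0]<8)|(hsv[...,0]>172))&(hsv[...,1]>150)&(hsv[...,2]>90);m[:,:240]=0;m[:,300:]=0;m[:125]=0;m[185:]=0
y,x=np.where(m);print("lid bbox",x.min(),x.max()+1,y.min(),y.max()+1)
p=(.611,-.147,.08);S=cam("side");c=pt(p,0,-.05,0)
q=np.array([w2px(S,[c[0]+.0225*np.cos(k),c[1]+.0225*np.sin(k),z]) for k in np.linspace(0,6.28,60) for z in (.095,.116)]);print(q.min(0),q.max(0))
C=cam("wrist")
tea=(.478,-.179,.06);print("tea targets",pt(tea,0,.0805,0),pt(tea,0,-.0095,0),pt(tea,0,-.09,0))
rel((.443,-.395,.20,0),(.443,-.395,.20,0.3))
T=cam("top");im=arm.camera("top");cv2.imwrite("pics/t2.png",im[:,:,::-1])
print([(np.round(d["location"],1).tolist(),round(d["p"],2),px2w(T,d["location"][::-1],0).round(3)) for d in arm.pinpoint("top","timer")][:2])
r=arm.outline_of("top","timer")
for d in r[:2]:
    y,x=np.where(d["pixels"]);print(d["p"],x.min(),x.max()+1,y.min(),y.max()+1,"c",px2w(T,[(x.min()+x.max()+1)/2-.5,(y.min()+y.max()+1)/2-.5],.024))
E
```

```text
lid bbox 260 273 157 170
[258.40439634 155.59817928] [273.86673717 170.1018057 ]
tea targets [ 0.4731729  -0.09864486  0.        ] [ 0.47856966 -0.18848291  0.        ] [ 0.48339676 -0.26883805  0.        ]
tcp [ 0.6171 -0.196   0.2636] t 16.43 w 0.0856
(0.443, -0.395, 0.2, 0) -> [-0.004, 0.003, 1.198] [0.2487, 0.0901, 0.0632] rows 10
(0.443, -0.395, 0.2, 0.3) -> [-0.005, 0.002, 0.898] [0.2487, 0.0901, 0.0632] rows 8
[([191.6, 418.6], 0.63, array([ 0.636, -0.337, -0.   ])), ([251.5, 445.8], 0.56, array([ 0.438, -0.403,  0.   ]))]
0.69 330 392 185 219 c [ 0.60620664 -0.14125929  0.024     ]
0.58 410 426 182 202 c [ 0.63077867 -0.32615883  0.024     ]
```

Call:
servo_tool --commands '[[[0,0,0.1,0.03,0.01,0,1],[0,0,0.22,0.055,0.02,0,1],[0,0,0.34,0.08,0.03,0,1],[0,0,0.46,0.11,0.04,0,1],[0,0,0.58,0.14,0.05,0,1],[0,0,0.7,0.17,0.06,0.01,1],[0,0,0.82,0.2,0.07,0.02,1],[0,0,0.94,0.225,0.08,0.03,1],[0,0,1.06,0.249,0.09,0.045,1],[0,0,1.2,0.249,0.09,0.06,1],[0,0,1.2,0.249,0.09,0.063,1],[0,0,1.2,0.249,0.09,0.063,1]]]'

```text
t: 17.58
tcp_pos: [0.4401, -0.3945, 0.1954]
ee_rot: [-0.002, -0.001, 1.0, 0.001]
ft_force: [-0.1, -0.3, 0.2]
grip_width: 0.0868
grasp_force: 0.0
```

Call:
servo_tool --commands '[[[0,0,0,0,0,0,1],[0,0,0,0,0,0,1],[0,0,0,0,0,0,1]]]'

```text
t: 17.83
tcp_pos: [0.4423, -0.3948, 0.1983]
ee_rot: [0.0, -0.001, 1.0, -0.0]
ft_force: [-1.2, 0.8, -0.2]
grip_width: 0.087
grasp_force: 0.0
```

```bash
python3 - <<'E'
from h import *
rel((.443,-.398,.20,0));print(arm.get_obs()["qpos"].round(3))
C=cam("wrist");im=arm.camera("wrist");cv2.imwrite("pics/w6.png",im[:,:,::-1])
r=arm.outline_of("wrist","timer")
for d in r[:2]:
    y,x=np.where(d["pixels"]);print(d["p"],x.min(),x.max()+1,y.min(),y.max()+1)
p=lambda c,h:np.array([w2px(C,[c[0]+rr*np.cos(k),c[1]+rr*np.sin(k),z]) for k in np.linspace(0,6.28,60) for z,rr in ((0,.031),(.024,.031),(.042,.0268),(.054,.017),(.06,.003))])
for c in ((.443,-.398),(.438,-.403)):
    q=p(c,0);print(c,q.min(0),q.max(0))
E
```

```text
tcp [ 0.4423 -0.3948  0.1983] t 17.83 w 0.087
(0.443, -0.398, 0.2, 0) -> [-0.001, 0.0, 0.002] [-0.0007, -0.0032, -0.0017] rows 1
[ 1.194  0.461 -0.723  1.741  0.343  1.069  1.928]
0.71 282 338 158 214
0.36 355 368 294 297
(0.443, -0.398) [289.22315418 157.90464397] [341.37362087 212.2907815 ]
(0.438, -0.403) [284.90116308 153.84249783] [337.25055382 208.11121229]
```

View pics/w6.png

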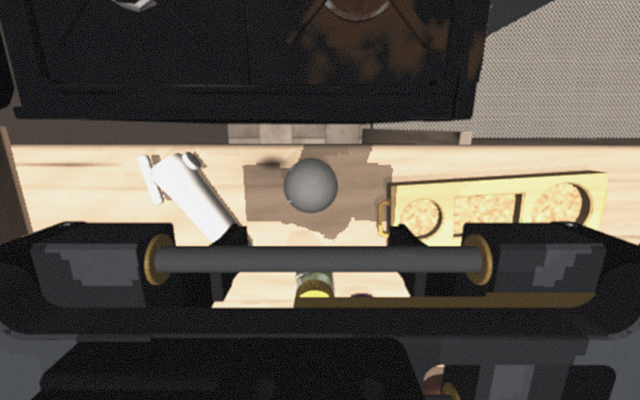

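```bash
python3 - <<'E'
from h import *
C=cam("wrist");S=cam("side")
for n,uv in (("near end",(225,235)),("far end",(165,165)),("bar far",(150,155)),("bar near",(157,198))):
  for z in (0,.05,.1):
    X=px2w(C,uv,z);print(n,z,X.round(3),"side",((w2px(S,X)-[190,100])*3).round())
E
```

```text
near end 0 [ 0.514 -0.519  0.   ] side [107. 118.]
near end 0.05 [ 0.494 -0.502  0.05 ] side [122.  81.]
near end 0.1 [ 0.474 -0.484  0.1  ] side [138.  43.]
far end 0 [ 0.421 -0.587  0.   ] side [126.  66.]
far end 0.05 [ 0.414 -0.559  0.05 ] side [138.  38.]
far end 0.1 [ 0.407 -0.532  0.1  ] side [151.   7.]
bar far 0 [ 0.408 -0.604  0.   ] side [125.  58.]
bar far 0.05 [ 0.403 -0.574  0.05 ] side [137.  30.]
bar far 0.1 [ 0.398 -0.544  0.1  ] side [150.   1.]
bar near 0 [ 0.463 -0.603  0.   ] side [93. 77.]
bar near 0.05 [ 0.45  -0.573  0.05 ] side [109.  46.]
bar near 0.1 [ 0.438 -0.544  0.1  ] side [126.  14.]
```

Call:
servo_tool --commands '[[[0,0,0,-0.001,-0.009,0.04,1],[0,0,0,-0.001,-0.009,0.08,1],[0,0,0,-0.001,-0.009,0.12,1],[0,0,0,-0.001,-0.009,0.155,1],[0,0,0,-0.001,-0.009,0.173,1],[0,0,0,-0.001,-0.009,0.173,1],[0,0,0,-0.001,-0.009,0.173,-1],[0,0,0,-0.001,-0.009,0.173,-1],[0,0,0,-0.001,-0.009,0.173,-1],[0,0,0,-0.001,-0.009,0.173,-1],[0,0,0,-0.001,-0.009,0.173,-1],[0,0,0,-0.001,-0.009,0.173,-1]]]' --grip_force 20

```text
t: 18.93
tcp_pos: [0.4428, -0.4049, 0.0261]
ee_rot: [0.0, 0.001, 1.0, -0.001]
ft_force: [-2.0, 0.7, 7.1]
grip_width: 0.0619
grasp_force: 20.0
```

Call:
servo_tool --commands '[[[0,0,0,0,0,-0.01,-1],[0,0,0,0,0,-0.04,-1],[0,0,0,0,0.015,-0.075,-1],[0,0,0,-0.01,0.05,-0.1,-1],[0,0,0,-0.02,0.09,-0.1,-1],[0,0,0,-0.03,0.13,-0.1,-1],[0,0,0,-0.03,0.17,-0.1,-1],[0,0,0,-0.03,0.21,-0.1,-1],[0,0,0,-0.03,0.25,-0.1,-1],[0,0,0,-0.03,0.285,-0.1,-1],[0,0,0,-0.03,0.305,-0.08,-1],[0,0,0,-0.03,0.305,-0.06,-1]]]'

```text
t: 19.93
tcp_pos: [0.4736, -0.0942, 0.086]
ee_rot: [0.002, -0.003, 1.0, 0.0]
ft_force: [-0.2, -0.8, -1.9]
grip_width: 0.062
grasp_force: 20.0
```

Call:
servo_tool --commands '[[[0,0,0,0,0,0.01,-1],[0,0,0,0,0,0.01,-1],[0,0,0,0,0,0.01,-1]]]'

```text
t: 20.18
tcp_pos: [0.4723, -0.1005, 0.0744]
ee_rot: [-0.001, 0.001, 1.0, -0.0]
ft_force: [1.2, -0.2, -1.0]
grip_width: 0.0617
grasp_force: 20.0
```

```bash
python3 - <<'E'
from st import *
rel((.4732,-.0986,.038,0))
C=cam("wrist");im=arm.camera("wrist");cv2.imwrite("pics/w7.png",im[:,:,::-1])
o=arm.get_obs();tcp=o["tcp_pos"]
for nm,c,zs in (("timer",tcp[:2]+[0,0],tcp[2]-.025),):
    q=np.array([w2px(C,[c[0]+.031*np.cos(k),c[1]+.031*np.sin(k),zs+z]) for k in np.linspace(0,6.28,60) for z in (0,.024)]);print(nm,"model",q.min(0),q.max(0))
tea=(.478,-.179,.06);q=np.array([w2px(C,pt(tea,.0355*np.cos(k),.0805+.0355*np.sin(k),.024)) for k in np.linspace(0,6.28,60)]);print("recess",q.min(0),q.max(0))
c=im[100:260,230:410,::-1].copy();c=cv2.resize(c,None,fx=3.5,fy=3.5,interpolation=cv2.INTER_CUBIC)
cv2.polylines(c,[np.int32((q+.5-[230,100])*3.5)],True,(0,255,0),1)
cv2.imwrite("pics/w7c.png",c)
E
```

```text
tcp [ 0.4723 -0.1005  0.0744] t 20.18 w 0.0617
(0.4732, -0.0986, 0.038, 0) -> [-0.0, -0.002, -0.003] [-0.001, 0.0019, 0.0364] rows 1
timer model [265.47663982 187.08841   ] [370.66097384 293.4055451 ]
recess [273.98610572 174.05806615] [367.12219962 262.63706248]
```

View pics/w7c.png

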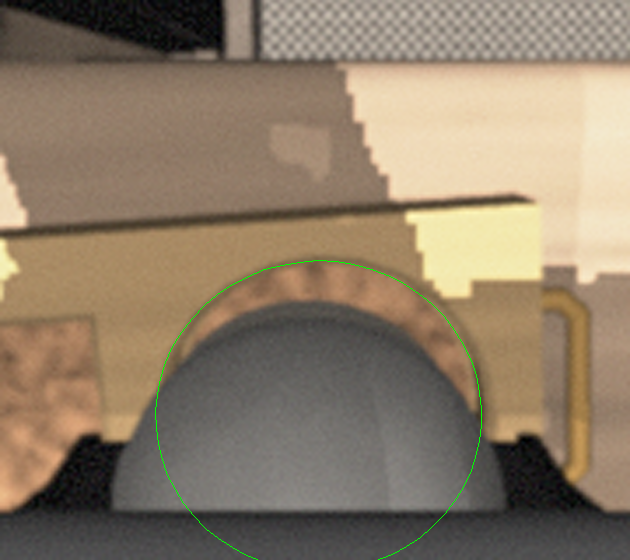

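Call:
servo_tool --commands '[[[0,0,0,-0.002,0.002,0,-1],[0,0,0,-0.002,0.002,0.01,-1],[0,0,0,-0.002,0.002,0.02,-1],[0,0,0,-0.002,0.002,0.03,-1],[0,0,0,-0.002,0.002,0.037,-1],[0,0,0,-0.002,0.002,0.037,-1],[0,0,0,-0.002,0.002,0.037,-1]]]'

```text
t: 20.82
tcp_pos: [0.474, -0.0975, 0.0365]
ee_rot: [-0.001, 0.001, 1.0, 0.0]
ft_force: [-0.4, -0.3, -1.2]
grip_width: 0.062
grasp_force: 20.0
```

Call:
servo_tool --commands '[[[0,0,0,0,0,0,0.6],[0,0,0,0,0,0,0.8],[0,0,0,0,0,0,0.8],[0,0,0,0,0,-0.02,0.9],[0,0,0,0,0,-0.06,1],[0,0,0,0,0.02,-0.1,1],[0,0,0,0,0.055,-0.14,1],[0,0,0,0,0.095,-0.15,1],[0,0,0,0,0.135,-0.16,1],[0,0,0,0,0.175,-0.16,1],[0,0,0,0,0.215,-0.16,1],[0,0,0,0,0.255,-0.16,1]]]'

```text
t: 21.82
tcp_pos: [0.475, 0.153, 0.1983]
ee_rot: [0.001, 0.001, 1.0, -0.0]
ft_force: [1.0, 0.9, -0.2]
grip_width: 0.0872
grasp_force: 0.0
```

Call:
servo_tool --commands '[[[0,0,-0.1,0.005,0.04,0,1],[0,0,-0.2,0.01,0.08,0,1],[0,0,-0.3,0.02,0.12,0,1],[0,0,-0.3,0.025,0.16,0,1],[0,0,-0.3,0.031,0.2,0,1],[0,0,-0.3,0.031,0.24,0,1],[0,0,-0.3,0.031,0.25,0,1],[0,0,-0.3,0.031,0.25,0,1],[0,0,-0.3,0.031,0.25,0,1],[0,0,-0.3,0.031,0.25,0,1]]]'

```text
t: 22.65
tcp_pos: [0.445, 0.3996, 0.197]
ee_rot: [-0.001, -0.148, 0.989, -0.001]
ft_force: [-0.7, -0.2, -0.7]
grip_width: 0.087
grasp_force: 0.0
```

```bash
python3 - <<'E'
from st import *
rel((.443,.408,.20,.3));print(arm.get_obs()["qpos"].round(3))
C=cam("wrist");im=arm.camera("wrist");cv2.imwrite("pics/w8.png",im[:,:,::-1])
def box(p,L=.036,hw=.0215): return np.array([w2px(C,X) for X in rect(p,L,.111,hw)])
q=box((.443,.408,.30));print(q.round(1).tolist())
c=cv2.resize(im[120:260,220:440,::-1].copy(),None,fx=3.5,fy=3.5,interpolation=cv2.INTER_CUBIC)
cv2.polylines(c,[np.int32((q+.5-[220,120])*3.5)],True,(0,255,0),1)
cv2.imwrite("pics/w8c.png",c)
E
```

```text
tcp [0.445  0.3996 0.197 ] t 22.65 w 0.087
(0.443, 0.408, 0.2, 0.3) -> [-0.002, -0.001, -0.003] [-0.0006, 0.0086, -0.0031] rows 1
[-0.149  0.536 -0.915  1.722  0.467  1.12   0.661]
[[367.5, 229.8], [287.9, 229.9], [286.4, 183.2], [369.6, 183.0]]
```

View pics/w8c.png

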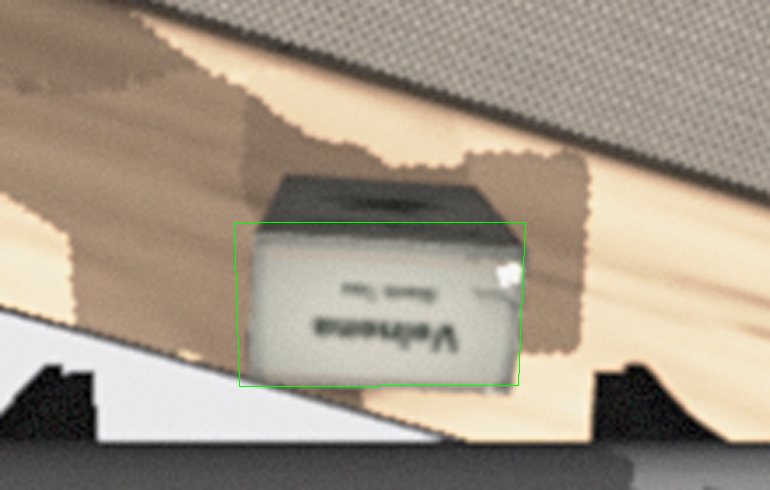

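Call:
servo_tool --commands '[[[0,0,0.046,-0.003,0.01,0.02,1],[0,0,0.046,-0.003,0.01,0.055,1],[0,0,0.046,-0.003,0.01,0.09,1],[0,0,0.046,-0.003,0.01,0.11,1],[0,0,0.046,-0.003,0.01,0.11,1],[0,0,0.046,-0.003,0.01,0.11,-1],[0,0,0.046,-0.003,0.01,0.11,-1],[0,0,0.046,-0.003,0.01,0.11,-1],[0,0,0.046,-0.003,0.01,0.11,-1],[0,0,0.046,-0.003,0.01,0.11,-1],[0,0,0.046,-0.003,0.01,0.11,-1]]]' --grip_force 18

```text
t: 23.62
tcp_pos: [0.4452, 0.4125, 0.0894]
ee_rot: [0.001, -0.126, 0.992, 0.001]
ft_force: [0.9, -2.4, 6.3]
grip_width: 0.0718
grasp_force: 18.0
```

Call:
servo_tool --commands '[[[0,0,0,0,0,-0.01,-1],[0,0,0,0,0,-0.04,-1],[0,0,0,0,0,-0.08,-1],[0,0,0,0,-0.01,-0.11,-1],[0,0,0.05,0.006,-0.03,-0.13,-1],[0,0,0.1,0.014,-0.07,-0.13,-1],[0,0,0.15,0.022,-0.11,-0.13,-1],[0,0,0.193,0.03,-0.15,-0.13,-1],[0,0,0.193,0.038,-0.19,-0.13,-1],[0,0,0.193,0.046,-0.23,-0.13,-1],[0,0,0.193,0.054,-0.27,-0.13,-1],[0,0,0.193,0.062,-0.31,-0.13,-1]]]'

```text
t: 24.62
tcp_pos: [0.4612, 0.0946, 0.2181]
ee_rot: [-0.0, -0.03, 1.0, -0.0]
ft_force: [0.9, -0.4, -0.3]
grip_width: 0.0722
grasp_force: 18.0
```

```bash
python3 - <<'E'
from st import *
rel((.4786,-.1885,.2194,.06),(.4786,-.1885,.145,.06))
E
```

```text
tcp [0.4612 0.0946 0.2181] t 24.62 w 0.0722
(0.4786, -0.1885, 0.2194, 0.06) -> [-0.001, -0.0, 0.0] [-0.0003, -0.2836, -0.0011] rows 7
(0.4786, -0.1885, 0.145, 0.06) -> [-0.001, -0.0, 0.0] [-0.0003, -0.2835, 0.0733] rows 8
```

Call:
servo_tool --commands '[[[0,0,0,0,-0.035,0,-1],[0,0,0,0,-0.07,0,-1],[0,0,0,0,-0.11,0,-1],[0,0,0,0,-0.15,0,-1],[0,0,0,0,-0.19,0,-1],[0,0,0,0,-0.23,0,-1],[0,0,0,0,-0.26,0,-1],[0,0,0,0,-0.28,0.02,-1],[0,0,0,0,-0.28,0.05,-1],[0,0,0,0,-0.28,0.075,-1],[0,0,0,0,-0.28,0.075,-1],[0,0,0,0,-0.28,0.075,-1]]]'

```text
t: 25.62
tcp_pos: [0.4777, -0.1827, 0.1424]
ee_rot: [-0.001, -0.03, 1.0, 0.0]
ft_force: [0.6, 1.6, -0.3]
grip_width: 0.0717
grasp_force: 18.0
```

```bash
python3 - <<'E'
from st import *
rel((.4786,-.1885,.0994,.06))
C=cam("wrist");im=arm.camera("wrist");tcp=arm.get_obs()["tcp_pos"]
cv2.imwrite("pics/w9.png",im[:,:,::-1])
tea=(.478,-.179,.06);f=lambda q:np.int32((np.array(q)+.5-[210,120])*3.2)
c=cv2.resize(im[120:270,210:430,::-1].copy(),None,fx=3.2,fy=3.2,interpolation=cv2.INTER_CUBIC)
cv2.polylines(c,[f([w2px(C,pt(tea,u,v-.0095,.024)) for u,v in ((.026,.0405),(.026,-.0405),(-.026,-.0405),(-.026,.0405))])],True,(0,255,0),1)
for z,col in ((-.0894,(0,0,255)),(.0216,(255,0,0))):
  cv2.polylines(c,[f([w2px(C,X) for X in rect((tcp[0],tcp[1],.06),.036,tcp[2]+z,.0215)])],True,col,1)
cv2.imwrite("pics/w9c.png",c)
E
```

```text
tcp [ 0.4777 -0.1827  0.1424] t 25.62 w 0.0717
(0.4786, -0.1885, 0.0994, 0.06) -> [0.001, -0.003, 0.0] [-0.0006, -0.0059, 0.0429] rows 2
```

View pics/w9c.png

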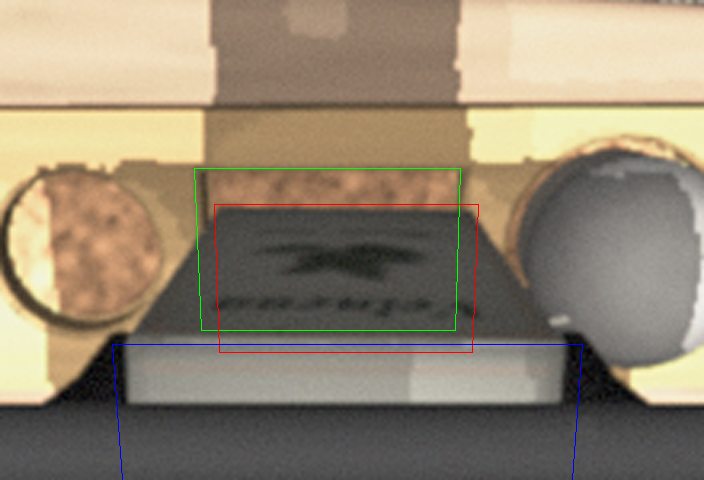

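Call:
servo_tool --commands '[[[0,0,0,0.001,-0.006,0,-1],[0,0,0,0.001,-0.006,0.005,-1],[0,0,0,0.001,-0.006,0.015,-1],[0,0,0,0.001,-0.006,0.025,-1],[0,0,0,0.001,-0.006,0.032,-1],[0,0,0,0.001,-0.006,0.037,-1],[0,0,0,0.001,-0.006,0.037,-1]]]'

```text
t: 26.25
tcp_pos: [0.4766, -0.189, 0.1039]
ee_rot: [-0.002, -0.03, 1.0, 0.001]
ft_force: [0.1, -0.8, -0.1]
grip_width: 0.0717
grasp_force: 18.0
```

Call:
servo_tool --commands '[[[0,0,0,0,0,0.004,-1],[0,0,0,0,0,0.004,-1],[0,0,0,0,0,0.004,1],[0,0,0,0,0,0.004,1],[0,0,0,0,0,0.004,1],[0,0,0,0,0,-0.02,1],[0,0,0,0,0,-0.06,1],[0,0,0,0,-0.01,-0.09,1],[0,0,0,-0.015,-0.045,-0.1,1],[0,0,0,-0.035,-0.08,-0.1,1],[0,0,0,-0.05,-0.115,-0.1,1],[0,0,0,-0.065,-0.15,-0.1,1]]]'

```text
t: 27.25
tcp_pos: [0.5523, -0.3372, 0.2064]
ee_rot: [0.0, -0.03, 1.0, -0.001]
ft_force: [0.4, -0.4, -0.3]
grip_width: 0.0874
grasp_force: 0.0
```

Call:
servo_tool --commands '[[[0,0,0.06,0,-0.03,0,1],[0,0,0.06,0,-0.06,0,1],[0,0,0.06,0,-0.06,0,1],[0,0,0.06,0,-0.06,0,1],[0,0,0.06,0,-0.06,0,1]]]'

```text
t: 27.67
tcp_pos: [0.5552, -0.3943, 0.2054]
ee_rot: [-0.0, -0.0, 1.0, 0.0]
ft_force: [0.6, 1.3, 0.3]
grip_width: 0.0867
grasp_force: 0.0
```

```bash
python3 - <<'E'
from lid import *
rel((.552,-.397,.2,0))
C,m,im=run("y",(20,34),.102,"pics/w10.png",(180,120,460,245))
p=np.argwhere(m)[:,::-1];print("mask bbox",p.min(0),p.max(0)+1)
for X in ([.552,-.397],[.552,-.402],[.557,-.397]):
  pp=np.array([w2px(C,[X[0]+.021*np.cos(k),X[1]+.021*np.sin(k),z]) for k in np.linspace(0,6.28,60) for z in (.081,.102)]);print(X,"model bbox",pp.min(0)+.5,pp.max(0)+.5)
im2=arm.camera("side")[:,:,::-1];cv2.imwrite("pics/c1.png",np.vstack([cv2.resize(im[120:270,180:460],(700,375)),cv2.resize(im2[120:220,200:520],(700,219))]))
E
```

```text
tcp [ 0.5552 -0.3943  0.2054] t 27.67 w 0.0867
(0.552, -0.397, 0.2, 0) -> [0.001, -0.001, 0.0] [0.0031, -0.0027, 0.0054] rows 1
tcp [ 0.5552 -0.3943  0.2054] t 27.6667
[ 292  179   43   42 1412]
mask bbox [292 179] [335 221]
[0.552, -0.397] model bbox [293.1638426  172.84915776] [337.78946749 219.66531313]
[0.552, -0.402] model bbox [287.84688736 172.8462998 ] [332.47682182 219.66439348]
[0.557, -0.397] model bbox [293.27721479 177.81231988] [337.69311879 224.5935165 ]
```

View pics/c1.png

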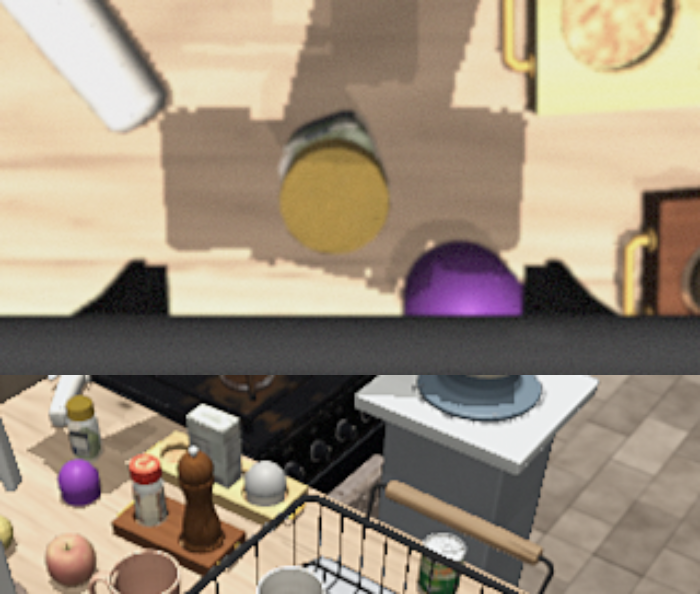

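The carton, timer, mill and red jar are all upright in their stands. The yellow lid is at (313,200), so I'll grasp it.

Call:
servo_tool --commands '[[[0,0,0,0.002,-0.005,0.04,1],[0,0,0,0.002,-0.005,0.08,1],[0,0,0,0.002,-0.005,0.115,1],[0,0,0,0.002,-0.005,0.125,1],[0,0,0,0.002,-0.005,0.125,-1],[0,0,0,0.002,-0.005,0.125,-1],[0,0,0,0.002,-0.005,0.125,-1],[0,0,0,0.002,-0.005,0.125,-1],[0,0,0,0.002,-0.005,0.125,-1],[0,0,0,0.002,-0.005,0.125,-1],[0,0,0,0.002,-0.005,0.125,-1],[0,0,0,0.002,-0.005,0.125,-1]]]' --grip_force 25

```text
t: 28.77
tcp_pos: [0.5532, -0.4, 0.081]
ee_rot: [-0.0, 0.0, 1.0, -0.0]
ft_force: [-0.0, 0.0, 1.6]
grip_width: 0.0434
grasp_force: 24.5
```

Call:
servo_tool --commands '[[[0,0,0,0,0,-0.01,-1],[0,0,0.08,0,0,-0.04,-1],[0,0,0.19,0,0,-0.075,-1],[0,0,0.31,0.01,0.01,-0.1,-1],[0,0,0.43,0.02,0.03,-0.1,-1],[0,0,0.55,0.03,0.05,-0.1,-1],[0,0,0.67,0.04,0.07,-0.1,-1],[0,0,0.79,0.05,0.09,-0.1,-1],[0,0,0.91,0.06,0.11,-0.1,-1],[0,0,1.03,0.07,0.125,-0.1,-1],[0,0,1.15,0.07,0.131,-0.1,-1],[0,0,1.2,0.07,0.131,-0.1,-1]]]'

```text
t: 29.77
tcp_pos: [0.4827, -0.2668, 0.1813]
ee_rot: [-0.0, 0.566, 0.825, -0.0]
ft_force: [0.4, 0.3, -1.3]
grip_width: 0.0427
grasp_force: 24.2
```

Call:
servo_tool --commands '[[[0,0,0,0,0,0.03,-1],[0,0,0,0,0,0.055,-1],[0,0,0,0,0,0.055,-1],[0,0,0,0,0,0.055,-1]]]'

```text
t: 30.1
tcp_pos: [0.4823, -0.2687, 0.125]
ee_rot: [-0.002, 0.565, 0.825, -0.001]
ft_force: [0.8, -0.2, -0.2]
grip_width: 0.0429
grasp_force: 24.2
```

```bash
python3 - <<'E'
from st import *
rel((.4834,-.2688,.091,-1.2));print(arm.get_obs()["qpos"].round(3))
S=cam("side");im=arm.camera("side");tea=(.478,-.179,.06);tcp=arm.get_obs()["tcp_pos"]
f=lambda q:np.int32((np.array(q)+.5-[200,105])*5)
c=cv2.resize(im[105:205,200:340,::-1].copy(),None,fx=5,fy=5,interpolation=cv2.INTER_CUBIC)
k=np.linspace(0,6.28,40)
cv2.polylines(c,[f([w2px(S,pt(tea,.026*np.cos(a),-.09+.026*np.sin(a),.024)) for a in k])],True,(0,255,0),1)
for z in (-.081,.021):cv2.polylines(c,[f([w2px(S,[tcp[0]+.0215*np.cos(a),tcp[1]+.0215*np.sin(a),tcp[2]+z]) for a in k])],True,(0,0,255),1)
cv2.imwrite("pics/c2.png",c)
E
```

```text
tcp [ 0.4823 -0.2687  0.125 ] t 30.1 w 0.0429
(0.4834, -0.2688, 0.091, -1.2) -> [-0.003, -0.002, -0.0] [-0.0005, 0.0011, 0.034] rows 1
[ 0.764  0.425 -0.423  1.913  0.227  0.853  0.593]
```

View pics/c2.png

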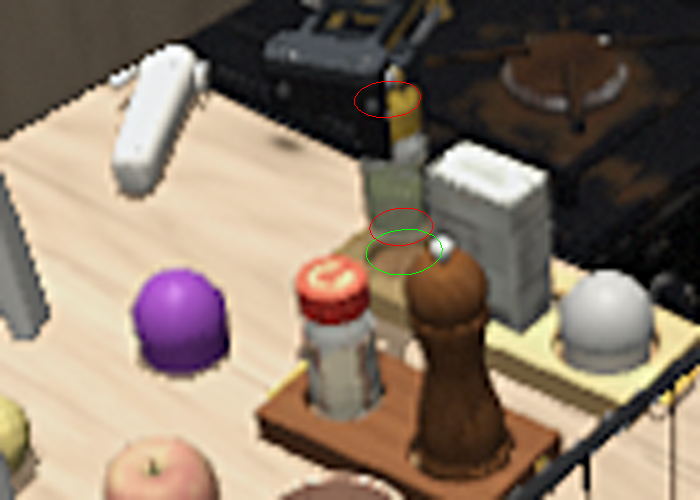

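Call:
servo_tool --commands '[[[0,0,0,0,0.001,0.006,-1],[0,0,0,0,0.001,0.013,-1],[0,0,0,0,0.001,0.02,-1],[0,0,0,0,0.001,0.028,-1],[0,0,0,0,0.001,0.028,-1]]]'

```text
t: 30.57
tcp_pos: [0.483, -0.2683, 0.0959]
ee_rot: [-0.002, 0.565, 0.825, -0.001]
ft_force: [-0.1, -0.4, -1.7]
grip_width: 0.0435
grasp_force: 24.1
```

Inside the recess with no contact. Lower, release and lift away.

Call:
servo_tool --commands '[[[0,0,0,0,0,0.003,-1],[0,0,0,0,0,0.004,-1],[0,0,0,0,0,0.004,0.4],[0,0,0,0,0,0.004,0.6],[0,0,0,0,0,0.004,0.6],[0,0,0,0,0,0.004,0.6],[0,0,0,0,0,-0.02,0.6],[0,0,0,0,0,-0.06,0.6],[0,0,0,0,0,-0.1,0.6],[0,0,0,0,0,-0.14,0.6],[0,0,0,0,0,-0.18,0.6],[0,0,0,0,0,-0.2,0.6]]]'

```text
t: 31.57
tcp_pos: [0.486, -0.2692, 0.3033]
ee_rot: [0.004, 0.565, 0.825, -0.0]
ft_force: [1.1, -0.7, -0.0]
grip_width: 0.0697
grasp_force: 0.0
```

Call:
servo_tool --commands '[[[0,0,0,-0.03,0,0,0.6],[0,0,0,-0.07,0,0,0.6],[0,0,0,-0.11,0,0,0.6],[0,0,0,-0.11,0,0,0.6],[0,0,0,-0.11,0,0,0.6]]]'

```text
t: 31.98
tcp_pos: [0.5234, -0.3737, 0.2963]
ee_rot: [-0.001, 0.567, 0.824, -0.0]
ft_force: [0.0, 0.1, 0.2]
grip_width: 0.0698
grasp_force: 0.0
```

```bash
python3 - <<'E'
from st import *
S=cam("side");im=arm.camera("side")
tea=(.478,-.179,.06);sup=(.611,-.147,.08);k=np.linspace(0,6.28,40)
f=lambda q:np.int32((np.array(q)+.5-[200,105])*4.5)
c=cv2.resize(im[105:225,200:360,::-1].copy(),None,fx=4.5,fy=4.5,interpolation=cv2.INTER_CUBIC)
for p,v,r,h in ((tea,-.09,.021,.112),(sup,-.05,.0225,.116),(sup,.043,.029,.01),(tea,.0805,.031,.034)):
    cv2.polylines(c,[f([w2px(S,pt(p,r*np.cos(a),v+r*np.sin(a),h)) for a in k])],True,(0,255,0),1)
cv2.polylines(c,[f([w2px(S,X) for X in rect((*pt(tea,0,-.0095,0)[:2],.06),.036,.121,.0215)])],True,(0,255,0),1)
cv2.imwrite("pics/c3.png",c);print(arm.get_obs()["t"],arm.get_obs()["grasp_force"])
E
```

```text
32.0333 0.0
```

View pics/c3.png

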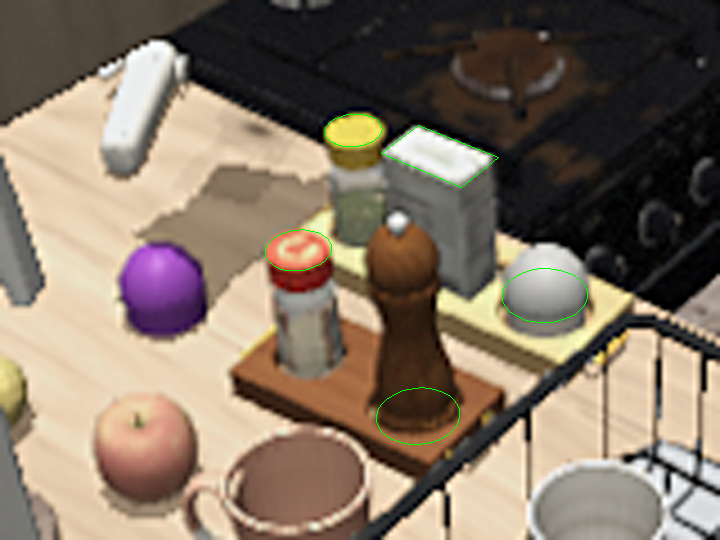

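Every lid and top matches the overlay of its seated pose: yellow (354,130), carton (440,157), red (299,250), timer (545,294) and mill foot (418,410). The gripper is clear of everything, so I'll hand in.

```bash
python3 -c "
from bench import arm
print(arm.hand_in())"
```

```text
the job is handed in; nothing more can be done
None
```

I handed the job in at about 32 s: in the last side picture all five things stood upright in their own recesses, with the tin, mug and apple untouched; the hand-in returned no verdict.

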